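Sweep the good tablets into the counting tray's trough and shut the cover

ROBOT

A 6-joint arm with a two-finger parallel gripper is mounted at the origin on a cart in front of the work surface, level with it; the furniture and walls round the work are solid. World frame = base frame: x ahead of the robot, y to its left, z up, the work surface at z = 0. Lengths are in m, angles in rad, forces in N, time in s.
With the tool pointing down it reaches from about 0.3 to 0.85 m from the base axis. Payload 5.4 kg.
Tool frame: the origin (TCP) lies between the finger pads; the fingertips stand 8 mm ahead of it and the grasp point (between the pads) lies 11 mm behind it; z points along the fingers, y is the line along which they close (so a half turn about z gives the same grasp; the last joint's range is limited). The gripper opens to 85 mm and grips with 20 to 120 N. Pads are 22 mm wide; open, the fingers measure 114 mm over their backs; the gripper's body (76 mm by 85 mm) begins 54 mm behind the grasp point. The pads swing forward as they close: fully open they stand 13 mm farther back than shut.
Start: joints at [-1.386, 0.158, 1.597, -0, 1.386, -0.21], TCP at [0.221, -0.531, 0.239] pointing down, gripper open.
Joint ranges: [-2.91, 2.91], [-0.94, 2.29], [0.18, 2.7], [-1.29, 4.43], [0.17, 2.64], [-3, 3]. Speed limits (rad/s): [2.57, 2.57, 3.14, 3.14, 3.14, 3.14].

INTERFACE

Orientations are given as a unit quaternion [x, y, z, w].
In Python, from station import bot gives the robot as it stands. The module is installed in compiled form; this text tells all that it offers.
- The arm moves only by the shell command python3 -m crank 'ROWS' [FORCE]. ROWS is JSON, a list of rows, each an object with "twist": the turn, a rotation vector about the tool's x, y, z in rad, a list of three; "delta_pos": the shift along the tool's x, y, z in cm, a list of three; "grip": the finger opening in cm, from 0 to 8.54. In form: [{"twist": [wx, wy, wz], "delta_pos": [x, y, z], "grip": grip}, ...]. A call has 1 to 8 rows; each row shifts and turns the commanded pose from where the row before left it, along the tool's axes as they then stand; what a row does not reach is not made up. A row lasts 1/12 s, in which the tool goes at most 41.7 mm and 7.16 degrees, less where a joint would pass 70% of its speed; a pose out of reach is approached as far as the arm can. A call with a gripper value outside its range is refused whole. The fingers move at their own pace and stop on an object; FORCE is the grip in N (left out, the last holds). Time passes only in rows, so rows that do not move let the fingers close. It gives the time, the measured TCP pose, the force, the opening and the grip force at its end, in the units of the state.
- bot.observe(): the state, without advancing time (a new reading comes with each control period).
- bot.capture(name): name is "scene" or "side" or "wrist"; returns a dict with "frame" (384x512x3 uint8, red, green, blue), "mtx" (3x3 intrinsics, pixels), "eye" and "orientation" of the camera in the world; the wrist camera has in their place "tool_from_camera" (4x4, takes a point from camera to tool coordinates, whose origin is the TCP and whose axes are the flange's). Camera axes: x right, y down, z forward; pixel columns grow to the right and rows downward; lengths in m; the calibration is good to about 2 mm. A picture is of the moment at which its call begins: read the wrist's pose just before it. There is no depth.
- bot.finish_job(): hands the job in; it is judged then, once.
Trained networks look in a picture, given as the dict that the camera call returned (one of the last four; its "shot" number tells which), for a name from the list of things; names that differ only in an ending like _2 or _b are one class to them, and where a whole thing is asked for, a point or a joint stands for the part that bears it (a point fixed in the world has none). Each returns a list of dicts, best first, with "score" (0 to 1); they miss things now and then, are a little off and sometimes report something else, mostly with a low value. They report only what shows in the picture. A call takes as long as a camera call.
- bot.recognise(picture, label): "location" ([x, y, z] in m, in the coordinates of the camera as it stood for that picture, good to about 4 mm: the middle of the surface that is visible of it).
- bot.silhouettes(picture, label): "mask" (384x512 bool, what is visible of it).
The state is a dict: "t": time; "joint_pos": joint angles; "joint_vel": joint speeds; "tau": joint torques, N m; "position": TCP position; "eef_rot": TCP orientation; "force": force on the tool from outside, world axes, zero at the start; "wrist_torque": the same for the moment, N m; "width": opening from 0.0 (shut) to 1.0 (fully open); "grasp_force": force on a finger pad.
Only numpy, scipy, OpenCV 4.12 (cv2) and the standard library are available. Lean on these libraries where they do the work, as an engineer would, in place of code of your own. Each camera call takes 0.05 s, during which the arm holds its last target. There are 200 camera calls.

TASK

Disinfectant tablets for the discard jars lie on the blue counting tray: sweep the four white ones across the deck with the fingertips into the open trough along the tray's left side, leaving the brown spoiled one on the deck. Then swing the trough's clear cover over and press it fully shut, so that the reject can be tipped off later without losing the good ones. Only push and sweep, never pick a tablet up, and leave the tub, beaker, timer and pen beside the tray where they are.

Things in the scene. Friction and masses are not known exactly. Their poses are not given: they have to be found in the camera images.
- counting_tray: dark blue plastic tablet counting tray, held fast on the worktop, 208 mm (x) by 213 mm (y). Origin: centre of its footprint at worktop height; own x points away from the robot at yaw 0, y to the tray's left, z up. Deck on the right, trough along the left (+y) side.
- deck_mid (a point): centre of the deck's flat top, 40 mm above the worktop, at tray (0, -28.5); axes as the tray's. The deck spans tray x -100..+100, y -104..+47 mm. Rims 4 mm thick stand 8 mm above it at the near (-x), far (+x) and right (-y) sides; at the left, y = +47, there is none: the deck ends in a straight edge and drops into the trough.
- trough_mid (a point): centre of the open trough's floor, at tray (0, +73.5), 4 mm above the worktop (36 mm below the deck); axes as the tray's. Inside, the trough spans tray x -100..+100, y +47..+100 mm; its outer wall is 5 mm thick and as high as the deck.
- trough_cover (a joint): clear, pale-blue hinged cover of the trough, rad: 0 = shut flat, free edge resting on the deck's edge; grows as it opens, to 2.1. Starts open at 1.75 to 2.05, leaning outward (tray +y). Stiff hinge: stays where left, about 0.6 N at the free edge moves it. Hinge axis along tray x at y = +104.5, z = +43 mm; plate 196 mm long, 65 mm from hinge to free edge, 3 mm thick.
- cover_edge (a point): middle of the cover's free edge (65 mm from the hinge axis); at angle a: tray y = 104.5 - 65 cos a, z = 43 + 65 sin a mm. Shut, the plate's top is 43.5 mm above the worktop; a 4 mm wide bead along the free edge (at tray y about +41.5) reaches 46.5 mm
- tablet_1_center (a point): white flat round tablet 25 mm across and 9 mm thick, small bevel; the point is its centre (axes turn with it, z along the tablet's axis), so it reads 44.5 mm above the worktop while the tablet lies on the deck
- tablet_2_center (a point): white flat round tablet 25 mm across and 9 mm thick, small bevel; the point is its centre (axes turn with it, z along the tablet's axis), so it reads 44.5 mm above the worktop while the tablet lies on the deck
- tablet_3_center (a point): white flat round tablet 25 mm across and 9 mm thick, small bevel; the point is its centre (axes turn with it, z along the tablet's axis), so it reads 44.5 mm above the worktop while the tablet lies on the deck
- tablet_4_center (a point): white flat round tablet 25 mm across and 9 mm thick, small bevel; the point is its centre (axes turn with it, z along the tablet's axis), so it reads 44.5 mm above the worktop while the tablet lies on the deck; tablet_4 starts next to tablet_1, in front of it towards the trough
- brown_tablet_center (a point): brown, spoiled flat round tablet 25 mm across and 9 mm thick, small bevel; the point is its centre (axes turn with it, z along the tablet's axis), so it reads 44.5 mm above the worktop while the tablet lies on the deck. It must stay on the deck
- tablet_tub: white screw-lid tub with blue lid, 64 mm across, 78 mm high, standing near the tray's near side; origin: centre of its underside
- beaker: small glass beaker, 45 mm across, 58 mm high, beyond the tray's far side; origin: centre of its underside
- timer: white bench timer, 58 x 62 x 20 mm, beyond the tray's far side; origin: centre of its underside
- marker_red: red marker pen lying flat, 12 x 118 x 13 mm (long along its y), near the tray's near side; origin: centre of its underside

How it is judged:
On the way, in this order (a step that is already met when the one before it is completed fails the run):
1. all four white tablets lie in the trough while its cover is still open (y of tablet_1_center in the frame of counting_tray between 0.047 and 0.1 m and x of tablet_1_center in the frame of counting_tray between -0.1 and 0.1 m and z of each of tablet_1_center, tablet_2_center, tablet_3_center, tablet_4_center in the frame of counting_tray below 0.034 m and y of tablet_2_center in the frame of counting_tray between 0.047 and 0.1 m and x of tablet_2_center in the frame of counting_tray between -0.1 and 0.1 m and y of tablet_3_center in the frame of counting_tray between 0.047 and 0.1 m and x of tablet_3_center in the frame of counting_tray between -0.1 and 0.1 m and y of tablet_4_center in the frame of counting_tray between 0.047 and 0.1 m and x of tablet_4_center in the frame of counting_tray between -0.1 and 0.1 m and value of joint trough_cover above 0.8 rad), for 0.2 s.
2. the cover is fully shut over the trough (value of joint trough_cover below 0.06 rad), for 0.2 s.
At the end, for the whole second after the job is handed in: The four white tablets rest in the trough (centres between its walls and at least 6 mm below the deck's top), the brown one rests on the deck, and the cover is shut to within 0.06 rad (4 mm at its edge) (y of tablet_1_center in the frame of counting_tray between 0.047 and 0.1 m and x of tablet_1_center in the frame of counting_tray between -0.1 and 0.1 m and z of each of tablet_1_center, tablet_2_center, tablet_3_center, tablet_4_center in the frame of counting_tray below 0.034 m and y of tablet_2_center in the frame of counting_tray between 0.047 and 0.1 m and x of tablet_2_center in the frame of counting_tray between -0.1 and 0.1 m and y of tablet_3_center in the frame of counting_tray between 0.047 and 0.1 m and x of tablet_3_center in the frame of counting_tray between -0.1 and 0.1 m and y of tablet_4_center in the frame of counting_tray between 0.047 and 0.1 m and x of tablet_4_center in the frame of counting_tray between -0.1 and 0.1 m and y of brown_tablet_center in the frame of counting_tray between -0.104 and 0.047 m and x of brown_tablet_center in the frame of counting_tray between -0.1 and 0.1 m and z of brown_tablet_center in the frame of counting_tray above 0.038 m and linear speed of each of tablet_1, tablet_2, tablet_3, tablet_4, brown_tablet below 0.02 m/s and value of joint trough_cover below 0.06 rad); the robot touches nothing.
It fails at once if a tablet is lifted (centre more than 35 mm above the deck) (height (world z) of any of tablet_1_center, tablet_2_center, tablet_3_center, tablet_4_center, brown_tablet_center above 0.075 m).
It fails at once if the tub, beaker, timer or pen is shifted by more than 20 mm or tipped over (distance of any of tablet_tub, beaker, timer, marker_red from where it was at the start of the episode above 0.02 m or angle between any of tablet_tub, beaker, timer's own z axis and vertical above 0.5 rad).
It also fails if it takes over 53 s, if anything falls off the work surface, if the arm or the gripper's body presses on something with over 40 N, if the wrist force passes 120 N, or if a joint passes its speed limit or range.

## Working session

There is one attempt and no reset: what is moved stays moved. The work goes in short steps, Python scripts to look and compute and a shell command to move; the robot and the scene stay as the last step left them, time stands still between calls to the robot, and variables do not carry over. Pictures are saved under pics/ and viewed, at most 13 in all, crops included, and the job is handed in when it is done.

```bash
mkdir -p pics; cat > h.py <<'E'
import numpy as np, cv2
from scipy.spatial.transform import Rotation as R
from station import bot
def cam(name):
    s=bot.observe(); p=bot.capture(name)
    if name=="wrist":
        T=np.eye(4);T[:3,:3]=R.from_quat(s["eef_rot"]).as_matrix();T[:3,3]=s["position"]
        p["T"]=T@np.array(p["tool_from_camera"])
    else:
        T=np.eye(4);o=np.array(p["orientation"])
        T[:3,:3]=R.from_quat(o).as_matrix() if o.size==4 else o
        T[:3,3]=p["eye"];p["T"]=T
    return p
def clean(p): return {k:v for k,v in p.items() if k!="T"}
def ray(p,u,v,z):
    d=p["T"][:3,:3]@np.linalg.inv(np.array(p["mtx"]))@np.array([u,v,1.]);e=p["T"][:3,3]
    return e+d*(z-e[2])/d[2]
def find(p,l):
    return [(round(r["score"],2),np.round((p["T"]@np.r_[r["location"],1])[:3],4)) for r in bot.recognise(clean(p),l)]
def proj(p,X):
    c=np.linalg.inv(p["T"])@np.r_[X,1]; q=np.array(p["mtx"])@c[:3]; return q[:2]/q[2]
E
python3 - <<'E'
from h import *
s=bot.observe();print(s["position"],s["eef_rot"],s["t"])
a=cam("scene");b=cam("side")
cv2.imwrite("pics/a.png",np.hstack([a["frame"],b["frame"]])[:,:,::-1][:, :] if 0 else cv2.resize(np.vstack([a["frame"],b["frame"]])[:,:,::-1],(400*1,600)) )
cv2.imwrite("pics/s1.png",a["frame"][:,:,::-1]);cv2.imwrite("pics/d1.png",b["frame"][:,:,::-1])
for p,n in((a,"scene"),(b,"side")):
    print(n,p["T"][:3,3])
    for l in["counting_tray","trough_cover","tablet_1_center","brown_tablet_center","tablet_tub","beaker","timer","marker_red"]:
        print(l,find(p,l))
E
```

```text
[ 0.2210275  -0.53017747  0.23829665] [ 9.80580262e-01  1.96115824e-01  1.61983740e-05 -9.65912399e-04] 0.0
scene [0.08957496 0.7641949  0.54728787]
counting_tray [(0.85, array([0.5067, 0.2492, 0.0414]))]
trough_cover [(0.74, array([0.5004, 0.3245, 0.0764]))]
tablet_1_center [(0.66, array([0.5214, 0.1855, 0.05  ]))]
brown_tablet_center [(0.53, array([0.6023, 0.202 , 0.0468]))]
tablet_tub [(0.97, array([0.3799, 0.173 , 0.0537]))]
beaker [(0.98, array([0.6982, 0.1739, 0.0452])), (0.4, array([0.5051, 0.2513, 0.0437]))]
timer [(0.58, array([0.6786, 0.3045, 0.0202]))]
marker_red []
side [ 0.85057613 -0.41793085  0.51437849]
counting_tray [(0.87, array([0.5524, 0.2531, 0.0379]))]
trough_cover [(0.71, array([0.512, 0.324, 0.077]))]
tablet_1_center []
brown_tablet_center [(0.45, array([0.6064, 0.1991, 0.0489]))]
tablet_tub []
beaker [(0.93, array([0.7076, 0.1535, 0.0414]))]
timer [(0.56, array([0.6776, 0.2748, 0.0194]))]
marker_red [(0.41, array([0.3535, 0.2735, 0.0128]))]
```

View pics/s1.png

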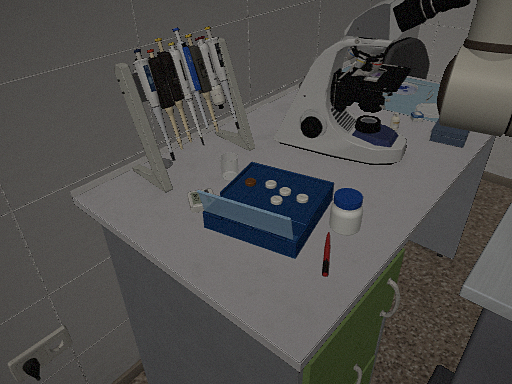

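View pics/d1.png

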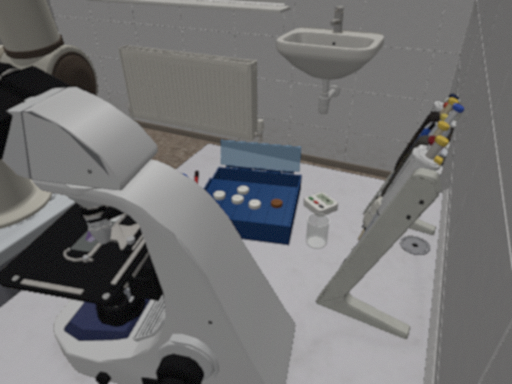

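The scene view shows the brown tablet at (250,182) and white ones at (270,184), (285,191), (302,198), (276,200). The cover leans outward at front left, the tub is at (347,210) and the pen at (327,255). The side view agrees, with the microscope standing between the arm's start and the tray.

```bash
python3 - <<'E'
from h import *
a=cam("scene");b=cam("side")
for n,(u,v) in dict(br=(250,182),w1=(270,184),w2=(285,191),w3=(302,198),w4=(276,200)).items(): print("scene",n,ray(a,u,v,.048).round(4))
for n,(u,v) in dict(br=(276,203),w1=(243,190),w2=(219,195),w3=(237,199),w4=(254,204)).items(): print("side",n,ray(b,u,v,.048).round(4))
for n,(u,v,z) in dict(farR=(258,164,.048),nearR=(333,182,.048),mscbaseNearTray=(400,162,0),msc2=(280,145,0),mscR=(408,150,0),tub=(346,232,0)).items(): print(n,ray(a,u,v,z).round(3))
for n,(u,v,z) in dict(farR=(293,240,.048),farL=(300,172,.048),base=(290,330,0)).items(): print("side",n,ray(b,u,v,z).round(3))
# masks
for p,n in((a,"a"),(b,"b")):
    m=bot.silhouettes(clean(p),"counting_tray")
    if m:
        c=max(cv2.findContours(m[0]["mask"].astype(np.uint8),0,1)[0],key=cv2.contourArea)
        print(n,cv2.approxPolyDP(c,4,True)[:,0].tolist())
big=np.vstack([cv2.resize(a["frame"][140:260,180:380],(0,0),fx=2.5,fy=2.5,interpolation=2),cv2.resize(b["frame"][130:250,170:370],(0,0),fx=2.5,fy=2.5,interpolation=2)])
cv2.imwrite("pics/z.png",big[:,:,::-1])
E
```

```text
scene br [0.6027 0.2041 0.048 ]
scene w1 [0.5632 0.1821 0.048 ]
scene w2 [0.5211 0.1828 0.048 ]
scene w3 [0.4779 0.1807 0.048 ]
scene w4 [0.5154 0.2209 0.048 ]
side br [0.6061 0.1978 0.048 ]
side w1 [0.5205 0.2142 0.048 ]
side w2 [0.4818 0.1754 0.048 ]
side w3 [0.5244 0.1776 0.048 ]
side w4 [0.5654 0.1757 0.048 ]
farR [0.64  0.133 0.048]
nearR [0.461 0.088 0.048]
mscbaseNearTray [ 0.413 -0.167  0.   ]
msc2 [ 0.712 -0.046  0.   ]
mscR [ 0.424 -0.241  0.   ]
tub [0.377 0.165 0.   ]
side farR [0.68  0.101 0.048]
side farL [0.61  0.339 0.048]
side base [ 0.732 -0.049  0.   ]
a [[199, 192], [207, 227], [295, 258], [334, 184], [251, 162], [219, 195]]
b [[221, 139], [221, 165], [204, 189], [210, 195], [224, 193], [215, 201], [240, 237], [288, 243], [300, 190], [299, 146]]
```

View pics/z.png

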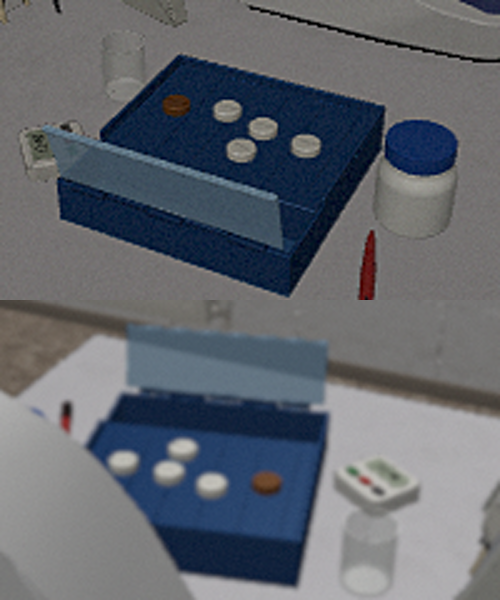

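```bash
python3 - <<'E'
from h import *
a=cam("scene");b=cam("side")
for X in([.22,-.53,.24],[.22,-.53,.35],[0,0,.3],[0,0,.4],[.4,-.15,.3],[.35,-.15,.3],[.3,-.15,.3],[.3,-.15,.4],[.5,-.15,.3],[.5,-.15,.4]): print(X,proj(a,X).round(),proj(b,X).round())
def tri(u,v,u2,v2):
    def d(p,u,v): 
        q=ray(p,u,v,0)-p["T"][:3,3]; return q/np.linalg.norm(q)
    d1,d2=d(a,u,v),d(b,u2,v2);e1,e2=a["T"][:3,3],b["T"][:3,3]
    s=np.linalg.lstsq(np.c_[d1,-d2],e2-e1,rcond=None)[0]
    return (e1+d1*s[0]).round(3),(e2+d2*s[1]).round(3)
print(tri(340,85,20,280),tri(395,12,10,140),tri(395,12,60,95),tri(350,45,120,115))
f=b["frame"];cv2.imwrite("pics/m.png",np.hstack([cv2.resize(a["frame"][0:180,260:512],(400,286)),cv2.resize(f[0:384,0:320],(400,480))[:286]])[:,:,::-1])
E
```

```text
[0.22, -0.53, 0.24] [551.  49.] [-591.  389.]
[0.22, -0.53, 0.35] [569.   2.] [-822.  283.]
[0, 0, 0.3] [674. 118.] [-57.  74.]
[0, 0, 0.4] [719.  43.] [-83.  17.]
[0.4, -0.15, 0.3] [427.  46.] [ 19. 145.]
[0.35, -0.15, 0.3] [451.  50.] [ -8. 138.]
[0.3, -0.15, 0.3] [477.  55.] [-34. 132.]
[0.3, -0.15, 0.4] [492.   1.] [-69.  54.]
[0.5, -0.15, 0.3] [384.  39.] [ 79. 161.]
[0.5, -0.15, 0.4] [391.  -9.] [53. 74.]
(array([ 0.618, -0.182,  0.157]), array([ 0.518, -0.268,  0.228])) (array([ 0.511, -0.212,  0.348]), array([ 0.503, -0.217,  0.357])) (array([ 0.474, -0.127,  0.365]), array([ 0.472, -0.128,  0.367])) (array([ 0.527, -0.044,  0.306]), array([ 0.494, -0.068,  0.325]))
```

View pics/m.png

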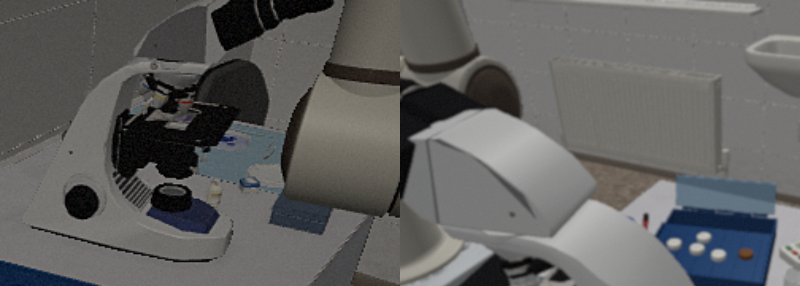

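The eyepieces top out near z 0.4 at about x 0.35–0.45, y −0.15. I'll go up and in first, then swing over them.

```bash
python3 -m crank '[{"twist":[0,0,0],"delta_pos":[0,-2.3,-3.4],"grip":1},{"twist":[0,0,0],"delta_pos":[0,-2.3,-3.4],"grip":1},{"twist":[0,0,0],"delta_pos":[0,-2.3,-3.4],"grip":1},{"twist":[0,0,0],"delta_pos":[0,-2.3,-3.4],"grip":1},{"twist":[0,0,0],"delta_pos":[0,-2.3,-3.4],"grip":1},{"twist":[0,0,0],"delta_pos":[0,-2.3,-3.4],"grip":1},{"twist":[0,0,0],"delta_pos":[0,-2.3,-3.4],"grip":1},{"twist":[0,0,0],"delta_pos":[0,-2.3,-3.4],"grip":1}]'
```

```text
t: 1.87
position: [0.15, -0.3594, 0.5131]
eef_rot: [0.981, 0.196, -0.0, 0.0]
force: [0.1, -0.7, 0.5]
width: 0.118
grasp_force: 0.0
```

```bash
python3 -m crank '[{"twist":[0,0,-0.1],"delta_pos":[3.9,-0.2,0],"grip":1},{"twist":[0,0,-0.1],"delta_pos":[3.9,-0.2,0],"grip":1},{"twist":[0,0,-0.1],"delta_pos":[3.9,-0.2,0],"grip":1},{"twist":[0,0,-0.1],"delta_pos":[3.9,-0.2,0],"grip":1},{"twist":[0,0,-0.1],"delta_pos":[3.9,-0.2,0],"grip":1},{"twist":[0,0,-0.1],"delta_pos":[3.9,-0.2,0],"grip":1},{"twist":[0,0,-0.1],"delta_pos":[3.9,-0.2,0],"grip":1},{"twist":[0,0,-0.1],"delta_pos":[3.9,-0.2,0],"grip":1}]'
python3 -m crank '[{"twist":[0,0,-0.1],"delta_pos":[3.9,-0.2,0],"grip":1},{"twist":[0,0,-0.1],"delta_pos":[3.9,-0.2,0],"grip":1},{"twist":[0,0,-0.1],"delta_pos":[3.9,-0.2,0],"grip":1},{"twist":[0,0,-0.1],"delta_pos":[3.9,-0.2,0],"grip":1},{"twist":[0,0,0],"delta_pos":[4,0,0],"grip":1},{"twist":[0,0,0],"delta_pos":[4,0,0],"grip":1},{"twist":[0,0,0],"delta_pos":[4,0,0],"grip":1},{"twist":[0,0,0],"delta_pos":[3,0,0],"grip":1}]'
```

```text
t: 2.53
position: [0.364, -0.1418, 0.5111]
eef_rot: [0.825, 0.565, 0.0, -0.0]
force: [1.5, -1.0, 0.1]
width: 0.118
grasp_force: 0.0
t: 3.2
position: [0.3858, 0.1621, 0.5116]
eef_rot: [0.698, 0.716, 0.001, 0.0]
force: [0.5, -0.6, -0.1]
width: 0.117
grasp_force: 0.0
```

```bash
python3 -m crank '[{"twist":[0,0,0],"delta_pos":[0.5,2.6,3],"grip":1},{"twist":[0,0,0],"delta_pos":[0.5,2.6,3],"grip":1},{"twist":[0,0,0],"delta_pos":[0.5,2.6,3],"grip":1},{"twist":[0,0,0],"delta_pos":[0.5,2.6,3],"grip":1},{"twist":[0,0,0],"delta_pos":[0.5,2.6,3],"grip":1},{"twist":[0,0,0],"delta_pos":[0,0,0],"grip":1}]'
cat > look.py <<'E'
from h import *
import sys
s=bot.observe();p=cam("wrist");print(s["t"],s["position"])
for l in["tablet_1_center","brown_tablet_center","counting_tray"]: print(l,find(p,l))
cv2.imwrite("pics/%s.png"%sys.argv[1],p["frame"][:,:,::-1])
import pickle;pickle.dump({k:p[k] for k in("T","mtx","frame")},open("p.pkl","wb"))
E
python3 look.py w1
```

```text
t: 3.7
position: [0.5161, 0.1873, 0.3518]
eef_rot: [0.699, 0.715, -0.005, -0.004]
force: [-0.3, -0.4, -1.4]
width: 0.116
grasp_force: 0.0
3.7 [0.51606816 0.18734906 0.35178339]
tablet_1_center []
brown_tablet_center [(0.67, array([0.522 , 0.1844, 0.0483])), (0.53, array([0.6092, 0.1998, 0.0505]))]
counting_tray [(0.57, array([0.5301, 0.2454, 0.036 ]))]
```

View pics/w1.png

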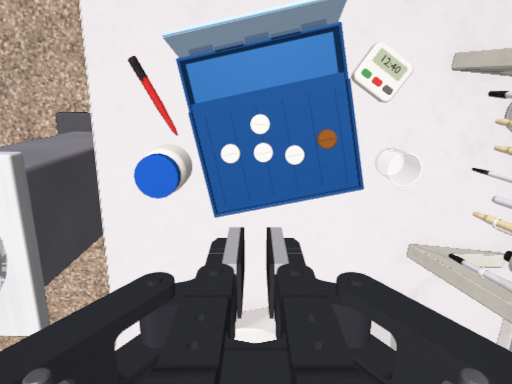

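The wrist view shows the tray turned about 10°. The white tablets are at (260,124), (230,153), (263,152) and (294,155), and the brown one is at (327,139). The tray's right corners are at (217,215) and (363,187).

```bash
cat > tr.py <<'E'
from h import *
import pickle
def blobs(p,lo=150):
    hsv=cv2.cvtColor(p["frame"],cv2.COLOR_RGB2HSV); out=[]
    for n,m in(("white",(hsv[:,:,1]<50)&(hsv[:,:,2]>lo)),("brown",(hsv[:,:,0]<20)&(hsv[:,:,1]>120)&(hsv[:,:,2]>60))):
        k,_,st,c=cv2.connectedComponentsWithStats(m.astype(np.uint8))
        for i in range(1,k):
            if 60<st[i,4]<2500: out.append((n,c[i],st[i,4]))
    return out
E
python3 - <<'E'
from tr import *
p=pickle.load(open("p.pkl","rb"))
nR=ray(p,217,215,.048);fR=ray(p,363,187,.048)
nL=ray(p,180,60,.043);fL=ray(p,341,25,.043);eN=ray(p,191,104,.04);eF=ray(p,349,73,.04)
for n in("nR","fR","nL","fL","eN","eF"):print(n,globals()[n].round(4))
d=fR-nR;print("yaw",np.degrees(np.arctan2(d[1],d[0])),np.linalg.norm(d)); d=eF-eN;print("yaw edge",np.degrees(np.arctan2(d[1],d[0])),np.linalg.norm(d))
for n,c,a in blobs(p):
    X=ray(p,*c,.049)
    if .42<X[0]<.65 and .1<X[1]<.35:print(n,c.round(1),a,X.round(4))
E
```

```text
nR [0.4625 0.0916 0.048 ]
fR [0.6595 0.1372 0.048 ]
nL [0.4173 0.2927 0.043 ]
fL [0.6127 0.3367 0.043 ]
eN [0.429  0.2399 0.04  ]
eF [0.6284 0.2825 0.04  ]
yaw 13.022951521506789 0.20216044560692242
yaw edge 12.039818935011636 0.20393461317819297
white [259.7 123.8] 313 [0.5182 0.2177 0.049 ]
white [262.9 152.1] 296 [0.5234 0.1812 0.049 ]
white [230.1 153.2] 298 [0.4804 0.1787 0.049 ]
white [294.2 154.6] 300 [0.5646 0.1789 0.049 ]
brown [326.7 138.6] 275 [0.6054 0.201  0.049 ]
```

Tray centre is about (0.5385, 0.217) with yaw 12.5°. In tray mm the tablets sit at:

| Tablet | x | y |
|---|---|---|
| A | −65 | −25 |
| tablet_1 | −22 | −32 |
| tablet_4 | −20 | 5 |
| B | 17 | −43 |
| brown | 62 | −30 |

I'll sweep B first.

```bash
python3 -m crank '[{"twist":[0,0,0],"delta_pos":[-0.65,0.9,4],"grip":1},{"twist":[0,0,0],"delta_pos":[-0.65,0.9,4],"grip":1},{"twist":[0,0,0],"delta_pos":[-0.65,0.9,4],"grip":1},{"twist":[0,0,0],"delta_pos":[-0.65,0.9,4],"grip":1},{"twist":[0,0,0],"delta_pos":[-0.65,0.9,4],"grip":1},{"twist":[0,0,0],"delta_pos":[-0.65,0.9,4],"grip":1},{"twist":[0,0,-0.0975],"delta_pos":[0,0,0],"grip":1},{"twist":[0,0,-0.0975],"delta_pos":[0,0,0],"grip":1}]'
cat > tp.py <<'E'
from h import *
s=bot.observe();P=s["position"];c,q=np.cos(np.radians(12.5)),np.sin(np.radians(12.5))
d=P[:2]-[.5385,.217]
Rm=R.from_quat(s["eef_rot"]).as_matrix()
print("t",s["t"],"tray x,y,z mm",(1e3*np.array([c*d[0]+q*d[1],-q*d[0]+c*d[1],P[2]])).round(1),"tool y ang",np.degrees(np.arctan2(Rm[1,1],Rm[0,1])).round(2),"zaxis",Rm[:,2].round(3),"F",np.round(s["force"],1))
E
python3 -m crank '[{"twist":[0,0,0],"delta_pos":[0,0,0],"grip":1}]'; python3 tp.py; python3 look.py w2
```

```text
t: 4.57
position: [0.5701, 0.1492, 0.1204]
eef_rot: [0.624, 0.781, -0.001, -0.001]
force: [-0.2, -0.2, 0.4]
width: 0.116
grasp_force: 0.0
t: 4.65
position: [0.5719, 0.1496, 0.1233]
eef_rot: [0.625, 0.781, 0.001, 0.001]
force: [0.3, 0.5, 0.5]
width: 0.117
grasp_force: 0.0
t 4.65 tray x,y,z mm [ 18.  -73.  123.3] tool y ang 12.66 zaxis [ 0.003  0.    -1.   ] F [0.3 0.5 0.5]
4.65 [0.57192673 0.14961117 0.12330604]
tablet_1_center [(0.89, array([0.523 , 0.1814, 0.0475])), (0.4, array([0.5161, 0.2168, 0.0545]))]
brown_tablet_center [(0.82, array([0.6091, 0.1981, 0.0531]))]
counting_tray []
```

View pics/w2.png

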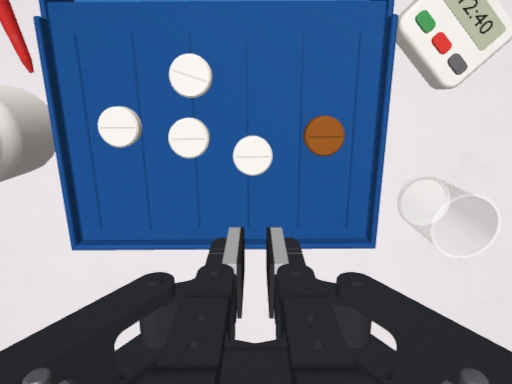

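The tray edges are now parallel to the picture, with B at (252,155) just ahead of the finger gap and the brown one clear at (324,135). I'll lower first.

```bash
python3 -m crank '[{"twist":[0,0,0],"delta_pos":[0,-0.1,2.5],"grip":1},{"twist":[0,0,0],"delta_pos":[0,0,2.5],"grip":1},{"twist":[0,0,0],"delta_pos":[0,0,1.5],"grip":1},{"twist":[0,0,0],"delta_pos":[0,0,0.4],"grip":1},{"twist":[0,0,0],"delta_pos":[0,0,0],"grip":1}]'; python3 tp.py
```

```text
t: 5.27
position: [0.5693, 0.1496, 0.0518]
eef_rot: [0.626, 0.78, -0.0, -0.001]
force: [-0.5, -0.3, 0.3]
width: 0.118
grasp_force: 0.0
t 5.2667 tray x,y,z mm [ 15.4 -72.5  51.8] tool y ang 12.5 zaxis [-0.002 -0.    -1.   ] F [-0.5 -0.3  0.3]
```

```bash
python3 -m crank '[{"twist":[0,0,0],"delta_pos":[0.8,0.05,0.15],"grip":1},{"twist":[0,0,0],"delta_pos":[1,0.05,0],"grip":1},{"twist":[0,0,0],"delta_pos":[1.2,0,0],"grip":1},{"twist":[0,0,0],"delta_pos":[1.2,0,0],"grip":1},{"twist":[0,0,0],"delta_pos":[1.2,0,0],"grip":1},{"twist":[0,0,0],"delta_pos":[1.2,0,0],"grip":1},{"twist":[0,0,0],"delta_pos":[1.2,0,0],"grip":1},{"twist":[0,0,0],"delta_pos":[1.2,0,0],"grip":1}]'; python3 tp.py
python3 -m crank '[{"twist":[0,0,0],"delta_pos":[1.2,0,0],"grip":1},{"twist":[0,0,0],"delta_pos":[1,0,0],"grip":1},{"twist":[0,0,0],"delta_pos":[0.5,0,0],"grip":1},{"twist":[0,0,0],"delta_pos":[0,0,0],"grip":1}]'; python3 tp.py
```

```text
t: 5.93
position: [0.5509, 0.2391, 0.0509]
eef_rot: [0.625, 0.78, 0.0, 0.0]
force: [0.6, -0.4, 1.1]
width: 0.116
grasp_force: 0.1
t 5.9333 tray x,y,z mm [16.9 18.8 50.9] tool y ang 12.57 zaxis [ 0.  0. -1.] F [ 0.6 -0.4  1.1]
t: 6.27
position: [0.545, 0.2652, 0.0507]
eef_rot: [0.625, 0.781, -0.0, -0.0]
force: [-0.1, -0.8, -0.6]
width: 0.118
grasp_force: 0.0
t 6.2667 tray x,y,z mm [16.8 45.6 50.7] tool y ang 12.63 zaxis [-0.  0. -1.] F [-0.1 -0.8 -0.6]
```

```bash
python3 -m crank '[{"twist":[0,0,0],"delta_pos":[-0.5,0,-3.5],"grip":1},{"twist":[0,0,0],"delta_pos":[-3.4,-1.3,-1],"grip":1},{"twist":[0,0,0],"delta_pos":[-3.6,-1.3,0],"grip":1},{"twist":[0,0,0],"delta_pos":[-3.3,-1.3,0],"grip":1},{"twist":[0,0,0],"delta_pos":[0,0,0],"grip":1}]'; python3 tp.py
cat > bl.py <<'E'
from tr import *
p=cam("wrist");c,q=np.cos(np.radians(12.5)),np.sin(np.radians(12.5))
for n,u,a in blobs(p):
    X=ray(p,*u,.049);d=X[:2]-[.5385,.217]
    x,y=1e3*(c*d[0]+q*d[1]),1e3*(-q*d[0]+c*d[1])
    if abs(x)<110 and -110<y<130:print(n,u.round(),a,round(x,1),round(y,1))
cv2.imwrite("pics/last.png",p["frame"][:,:,::-1])
E
python3 bl.py
```

```text
t: 6.68
position: [0.5304, 0.1447, 0.0959]
eef_rot: [0.627, 0.779, -0.001, 0.0]
force: [-0.9, -1.3, -0.4]
width: 0.12
grasp_force: 0.0
t 6.6833 tray x,y,z mm [-23.5 -68.8  95.9] tool y ang 12.28 zaxis [-0.001 -0.002 -1.   ] F [-0.9 -1.3 -0.4]
white [506.  27.] 614 101.0 30.2
white [260.  81.] 1932 -20.3 5.0
white [176. 139.] 1746 -65.3 -24.8
white [255. 152.] 1662 -23.1 -31.6
white [232. 248.] 474 -37.0 -89.0
white [278. 248.] 467 -9.4 -89.2
white [327. 278.] 137 20.4 -108.8
white [183. 278.] 109 -67.2 -108.9
brown [408. 148.] 1750 60.2 -29.9
```

```bash
python3 -m crank '[{"twist":[0,0,0],"delta_pos":[0,0,2.5],"grip":1},{"twist":[0,0,0],"delta_pos":[0,0,1.5],"grip":1},{"twist":[0,0,0],"delta_pos":[0,0,0.5],"grip":1},{"twist":[0,0,0],"delta_pos":[0.8,0,0],"grip":1},{"twist":[0,0,0],"delta_pos":[0.8,0.06,0],"grip":1},{"twist":[0,0,0],"delta_pos":[0.9,0.07,0],"grip":1},{"twist":[0,0,0],"delta_pos":[0.9,0.07,0],"grip":1},{"twist":[0,0,0],"delta_pos":[0.9,0.07,0],"grip":1}]'; python3 tp.py
python3 -m crank '[{"twist":[0,0,0],"delta_pos":[0.9,0.07,0],"grip":1},{"twist":[0,0,0],"delta_pos":[0.9,0.07,0],"grip":1},{"twist":[0,0,0],"delta_pos":[0.9,0.07,0],"grip":1},{"twist":[0,0,0],"delta_pos":[0.9,0.07,0],"grip":1},{"twist":[0,0,0],"delta_pos":[0,0,0],"grip":1}]'; python3 tp.py; python3 bl.py
```

```text
t: 7.4
position: [0.5244, 0.194, 0.0514]
eef_rot: [0.625, 0.78, 0.0, 0.0]
force: [0.0, -0.7, 0.2]
width: 0.118
grasp_force: 0.1
t 7.4 tray x,y,z mm [-18.8 -19.4  51.4] tool y ang 12.59 zaxis [ 0.001  0.    -1.   ] F [ 0.  -0.7  0.2]
t: 7.82
position: [0.5186, 0.2301, 0.0508]
eef_rot: [0.625, 0.781, 0.0, -0.0]
force: [0.3, 0.3, -0.3]
width: 0.119
grasp_force: 0.0
t 7.8167 tray x,y,z mm [-16.6  17.1  50.8] tool y ang 12.63 zaxis [-0.     0.001 -1.   ] F [ 0.3  0.3 -0.3]
white [241. 115.] 959 -22.1 76.4
white [322. 145.] 1096 10.8 64.6
white [232. 248.] 474 -26.6 18.7
white [278. 248.] 468 -5.9 18.6
white [506. 318.] 819 102.2 -17.0
white [133. 331.] 192 -74.3 -24.3
brown [391. 341.] 129 49.4 -30.0
```

View pics/last.png

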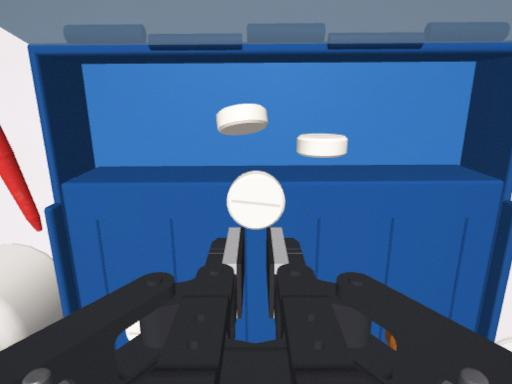

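Tablet_4 is dropping into the trough at (241,118), B lies in it at (322,145), and tablet_1 is at the edge (256,200). I'll push on, then move to A at tray (−65, −25).

```bash
python3 -m crank '[{"twist":[0,0,0],"delta_pos":[1,0,0],"grip":1},{"twist":[0,0,0],"delta_pos":[1,0,0],"grip":1},{"twist":[0,0,0],"delta_pos":[0.8,0,0],"grip":1},{"twist":[0,0,0],"delta_pos":[0,0,0],"grip":1},{"twist":[0,0,0],"delta_pos":[-0.5,0,-3.5],"grip":1},{"twist":[0,0,0],"delta_pos":[-3.5,-1.6,-1],"grip":1},{"twist":[0,0,0],"delta_pos":[-3.6,-1.6,0],"grip":1},{"twist":[0,0,0],"delta_pos":[-3.2,-1.6,0],"grip":1}]'; python3 -m crank '[{"twist":[0,0,0],"delta_pos":[0,0,0],"grip":1}]'; python3 tp.py; python3 bl.py
```

```text
t: 8.53
position: [0.4903, 0.1387, 0.0971]
eef_rot: [0.625, 0.781, 0.001, 0.001]
force: [0.2, -0.4, -0.6]
width: 0.118
grasp_force: 0.0
t: 8.62
position: [0.4884, 0.1354, 0.0956]
eef_rot: [0.627, 0.779, -0.001, 0.0]
force: [0.2, -0.4, -0.2]
width: 0.118
grasp_force: 0.0
t 8.6167 tray x,y,z mm [-66.6 -68.8  95.6] tool y ang 12.34 zaxis [-0.001 -0.002 -1.   ] F [ 0.2 -0.4 -0.2]
white [255. 139.] 1704 -65.9 -24.9
white [232. 248.] 473 -80.1 -88.9
white [278. 248.] 469 -52.6 -89.0
white [327. 278.] 113 -22.7 -108.9
brown [487. 148.] 1857 59.2 -29.9
```

```bash
python3 -m crank '[{"twist":[0,0,0],"delta_pos":[0.5,0,2.5],"grip":1},{"twist":[0,0,0],"delta_pos":[0.5,0,1.5],"grip":1},{"twist":[0,0,0],"delta_pos":[0,0,0.5],"grip":1},{"twist":[0,0,0],"delta_pos":[1,0,0],"grip":1},{"twist":[0,0,0],"delta_pos":[1.2,0,0],"grip":1},{"twist":[0,0,0],"delta_pos":[1.2,0,0],"grip":1},{"twist":[0,0,0],"delta_pos":[1.2,0,0],"grip":1},{"twist":[0,0,0],"delta_pos":[1.2,0,0],"grip":1}]'; python3 tp.py
python3 -m crank '[{"twist":[0,0,0],"delta_pos":[1.2,0,0],"grip":1},{"twist":[0,0,0],"delta_pos":[1.2,0,0],"grip":1},{"twist":[0,0,0],"delta_pos":[1.2,0,0],"grip":1},{"twist":[0,0,0],"delta_pos":[0.9,0,0],"grip":1},{"twist":[0,0,0],"delta_pos":[0,0,0],"grip":1},{"twist":[0,0,0],"delta_pos":[-1,0,-3.5],"grip":0},{"twist":[0,0,0],"delta_pos":[-1.5,2,-3],"grip":0},{"twist":[0,0,0],"delta_pos":[-2,2,-2],"grip":0}]'; python3 tp.py; python3 bl.py
```

```text
t: 9.33
position: [0.4749, 0.208, 0.0515]
eef_rot: [0.625, 0.78, 0.001, 0.0]
force: [0.3, 0.4, 0.2]
width: 0.118
grasp_force: 0.0
t 9.3333 tray x,y,z mm [-64.1   5.   51.5] tool y ang 12.59 zaxis [ 0.001  0.    -1.   ] F [0.3 0.4 0.2]
t: 10.0
position: [0.5144, 0.2153, 0.1382]
eef_rot: [0.625, 0.781, 0.001, 0.0]
force: [0.9, -0.0, 1.3]
width: 0.007
grasp_force: 0.0
t 10.0 tray x,y,z mm [-23.9   3.6 138.2] tool y ang 12.66 zaxis [ 0.002  0.    -1.   ] F [ 0.9 -0.   1.3]
white [254.  74.] 947 -24.2 83.0
white [309. 109.] 451 11.9 61.4
white [200. 112.] 429 -59.2 59.9
white [265. 111.] 413 -17.1 60.5
white [245. 248.] 467 -30.7 -36.9
white [265. 248.] 462 -15.6 -36.8
brown [371. 238.] 933 60.5 -29.0
```

View pics/last.png

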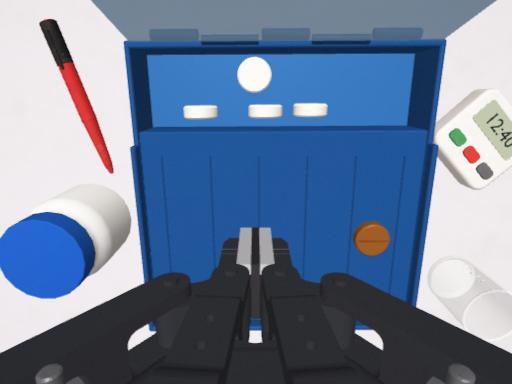

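All whites are off the deck and in the trough: (254,74), (200,112), (265,111) and (309,109), the last three leaning at the deck wall. Brown is on the deck at (371,238). Next I go over the cover to its outside.

```bash
python3 -m crank '[{"twist":[0,0,0],"delta_pos":[0,0.4,-4],"grip":0},{"twist":[0,0,0],"delta_pos":[4,0.5,0],"grip":0},{"twist":[0,0,0],"delta_pos":[4,0.5,0],"grip":0},{"twist":[0,0,0],"delta_pos":[4,0.5,0],"grip":0},{"twist":[0,0,0],"delta_pos":[4,0.5,0],"grip":0},{"twist":[0,0,0],"delta_pos":[1,0,0],"grip":0},{"twist":[0,0,0],"delta_pos":[0,0,0],"grip":0}]'; python3 tp.py
python3 - <<'E'
from h import *
a=cam("scene");b=cam("side")
big=np.vstack([cv2.resize(a["frame"][120:260,180:380],(0,0),fx=2.1,fy=2.1,interpolation=2),cv2.resize(b["frame"][110:250,170:370],(0,0),fx=2.1,fy=2.1,interpolation=2)])
cv2.imwrite("pics/c.png",big[:,:,::-1])
E
```

```text
t: 10.63
position: [0.4993, 0.3884, 0.1752]
eef_rot: [0.624, 0.781, -0.0, -0.0]
force: [-0.5, 0.2, -0.2]
width: -0.006
grasp_force: 0.0
t 10.6333 tray x,y,z mm [ -1.2 175.8 175.2] tool y ang 12.75 zaxis [-0.001  0.    -1.   ] F [-0.5  0.2 -0.2]
```

View pics/c.png

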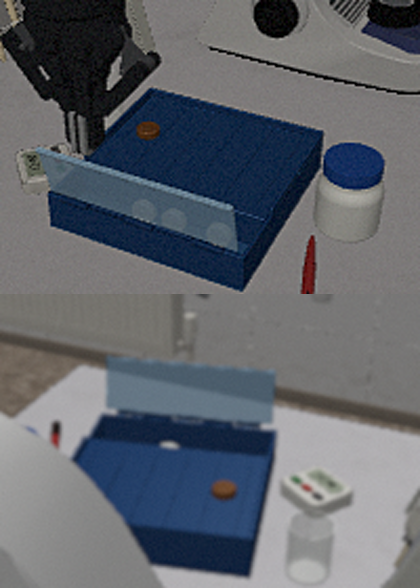

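The cover stands open and undisturbed, with the tablets visible through it and the gripper outside. I'll lower behind the cover and push it inward.

```bash
python3 -m crank '[{"twist":[0,0,0],"delta_pos":[0,0,2.8],"grip":0},{"twist":[0,0,0],"delta_pos":[0,0,2.8],"grip":0},{"twist":[0,0,0],"delta_pos":[-1,0,2.1],"grip":0},{"twist":[0,0,0],"delta_pos":[-1.2,0,0],"grip":0},{"twist":[0,0,0],"delta_pos":[-1.2,0,0],"grip":0},{"twist":[0,0,0],"delta_pos":[-1.2,0,0],"grip":0},{"twist":[0,0,0],"delta_pos":[-1.2,0,0],"grip":0},{"twist":[0,0,0],"delta_pos":[0,0,0],"grip":0}]'; python3 tp.py
```

```text
t: 11.4
position: [0.5151, 0.3272, 0.1009]
eef_rot: [0.627, 0.779, 0.001, 0.001]
force: [0.1, -0.5, -0.2]
width: 0.001
grasp_force: 0.0
t 11.4 tray x,y,z mm [  1.  112.6 100.9] tool y ang 12.39 zaxis [ 0.003  0.    -1.   ] F [ 0.1 -0.5 -0.2]
```

```bash
python3 -m crank '[{"twist":[0,0,0],"delta_pos":[-1.1,0,0.3],"grip":0},{"twist":[0,0,0],"delta_pos":[-1.1,0,0.4],"grip":0},{"twist":[0,0,0],"delta_pos":[-1.05,0,0.8],"grip":0},{"twist":[0,0,0],"delta_pos":[-0.8,0,1.0],"grip":0},{"twist":[0,0,0],"delta_pos":[-0.5,0,1.2],"grip":0},{"twist":[0,0,0],"delta_pos":[-0.15,0,0.7],"grip":0},{"twist":[0,0,0],"delta_pos":[0,0,0],"grip":0}]'; python3 tp.py; python3 bl.py
```

```text
t: 11.98
position: [0.5222, 0.2827, 0.0525]
eef_rot: [0.626, 0.78, -0.001, -0.001]
force: [-0.4, 0.5, 0.1]
width: 0.001
grasp_force: 0.0
t 11.9833 tray x,y,z mm [-1.7 67.7 52.5] tool y ang 12.51 zaxis [-0.003 -0.001 -1.   ] F [-0.4  0.5  0.1]
```

View pics/last.png

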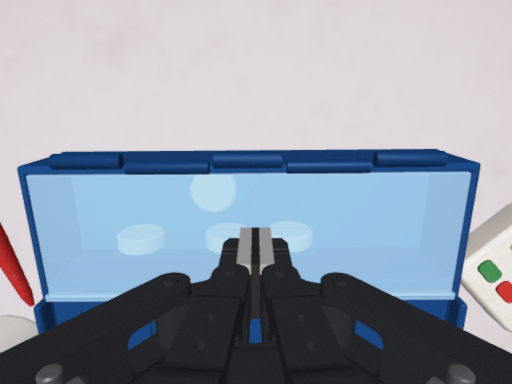

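The cover is almost shut over the tablets, with its bead at row 297. I'll press it down until force shows.

```bash
python3 -m crank '[{"twist":[0,0,0],"delta_pos":[-0.3,0,0.2],"grip":0},{"twist":[0,0,0],"delta_pos":[0,0,0.2],"grip":0},{"twist":[0,0,0],"delta_pos":[0,0,0.1],"grip":0},{"twist":[0,0,0],"delta_pos":[0,0,0],"grip":0},{"twist":[0,0,0],"delta_pos":[0,0,0],"grip":0}]'; python3 tp.py
```

```text
t: 12.45
position: [0.5239, 0.2806, 0.0514]
eef_rot: [0.625, 0.78, -0.0, 0.0]
force: [-4.3, -2.7, 10.1]
width: -0.001
grasp_force: 5.3
t 12.45 tray x,y,z mm [-0.4 65.3 51.4] tool y ang 12.6 zaxis [-0.    -0.001 -1.   ] F [-4.3 -2.7 10.1]
```

It pressed with 10 N, with the tip at 43.4 mm, the shut plate's height. I'll hold, lift off and check.

```bash
python3 -m crank '[{"twist":[0,0,0],"delta_pos":[0,0,0.1],"grip":0},{"twist":[0,0,0],"delta_pos":[0,0,0],"grip":0},{"twist":[0,0,0],"delta_pos":[0,0,-1.5],"grip":0},{"twist":[0,0,0],"delta_pos":[0,0,-3],"grip":0},{"twist":[0,0,0],"delta_pos":[-2,0,-3.5],"grip":0},{"twist":[0,0,0],"delta_pos":[-2,0,-3.5],"grip":0},{"twist":[0,0,0],"delta_pos":[-2,0,-3.5],"grip":0},{"twist":[0,0,0],"delta_pos":[0,0,0],"grip":0}]'; python3 tp.py; python3 - <<'E'
from h import *
a=cam("wrist");b=cam("side")
big=np.vstack([cv2.resize(a["frame"],(400,300),interpolation=3),cv2.resize(b["frame"][130:250,190:350],(400,300),interpolation=2)])
cv2.imwrite("pics/f.png",big[:,:,::-1])
E
```

```text
t: 13.12
position: [0.542, 0.2205, 0.2077]
eef_rot: [0.626, 0.78, 0.005, 0.005]
force: [1.9, 0.7, 1.3]
width: 0.001
grasp_force: 0.0
t 13.1167 tray x,y,z mm [  4.2   2.6 207.7] tool y ang 12.44 zaxis [ 0.015  0.001 -1.   ] F [1.9 0.7 1.3]
```

View pics/f.png

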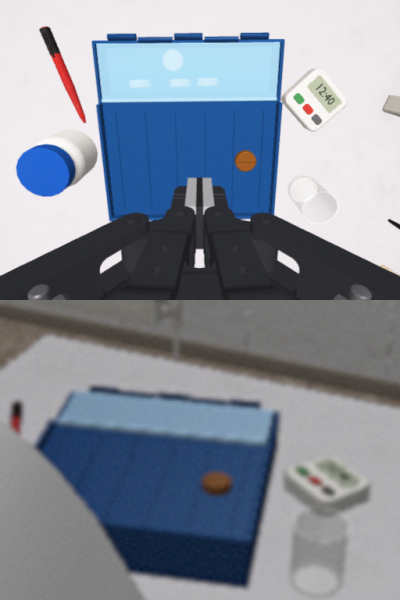

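The cover lies flat with its edge at row 100. Four whites show through it, brown is on the deck at (245,160), and the neighbouring items haven't moved.

```bash
python3 -m crank '[{"twist":[0,0,0],"delta_pos":[0,0,0],"grip":0},{"twist":[0,0,0],"delta_pos":[0,0,0],"grip":0}]'; python3 -c "
from station import bot
print(bot.finish_job())"
```

```text
t: 13.38
position: [0.5355, 0.2225, 0.1967]
eef_rot: [0.625, 0.78, -0.001, -0.001]
force: [0.0, 0.0, -0.7]
width: 0.003
grasp_force: 0.0
the job is handed in; nothing more can be done
None
```

I handed the job in at about 13.4 s: the last pictures show all four white tablets in the trough, the cover pressed shut, the brown tablet still on the deck, and the tub, beaker, timer and pen where they were; no verdict came back.

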